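Close the tweezers well of the bedside caddy

ROBOT

A 6-joint arm with a two-finger parallel gripper is mounted at the origin on the work surface. World frame = base frame: x ahead of the robot, y to its left, z up, the work surface at z = 0. Lengths are in m, angles in rad, forces in N, time in s.
With the tool pointing down it reaches from about 0.375 to 0.975 m from the base axis. Payload 3.8 kg.
Tool frame: the origin (TCP) lies at the very end of the fingers, on their centre line; the grasp point (between the pads) lies 19 mm behind it; z points along the fingers, y is the direction in which the jaws open and shut (so a half turn about z gives the same grasp; the last joint's range is limited). The gripper opens to 85 mm and grips with 20 to 120 N. Pads are 22 mm wide; open, the fingers measure 114 mm over their backs; the gripper's body (76 mm by 85 mm) begins 54 mm behind the grasp point. The pads swing forward as they close: fully open they stand 13 mm farther back than shut.
Start: joints at [-1.337, 0.264, 1.604, -0, 1.274, -0.037], TCP at [0.181, -0.65, 0.231] pointing down, gripper open.
Joint ranges: [-2.63, 2.63], [-0.94, 2.18], [0.31, 2.57], [-1.31, 4.45], [0, 2.66], [-2.55, 2.55]. Speed limits (rad/s): [2.57, 2.57, 3.14, 3.14, 3.14, 3.14].

INTERFACE

Orientations are given as a rotation vector (axis times angle).
In Python, from workcell import bot gives the robot as it stands.
- The arm moves only by the tool jog_arm, never from a script. Its argument "plan" is a list of rows, each an object of numbers: "claw": the closure, from 0 (fully open) to 1 (shut); "x", "y", "z": the shift along the tool's x, y, z in m; "turn": the turn about the tool's z in degrees. In form: [{"claw": .., "x": .., "y": .., "z": .., "turn": ..}, ...]. A call has 1 to 10 rows; each row shifts and turns the commanded pose from where the row before left it, along the tool's axes as they then stand; what a row does not reach is not made up. A row lasts 1/8 s, in which the tool goes at most 62.5 mm and 10.7 degrees, less where a joint would pass 70% of its speed; a pose out of reach is approached as far as the arm can. A call is refused whole if a number of a shift passes 0.0625 or a number of a turn 10.7, either way. A call with a gripper value outside its range is refused whole. The fingers move at their own pace and stop on an object; "newtons" is the grip in N (left out, the last holds). Time passes only in rows, so rows that do not move let the fingers close. It gives the time, the measured TCP pose, the force and the opening at its end, in the units of the state.
- bot.read_state(): the state, without advancing time (a new reading comes with each control period).
- bot.read_camera(name): name is "scene" or "top"; returns the picture (420x560x3 uint8, red, green, blue); there is no depth.
- bot.camera_params(name): a dict with "fx", "fy", "cx", "cy" (pixels), "world_to_cam" (4x4, takes a point from world to camera coordinates). Camera axes: x right, y up, looking along -z (the intrinsics and any distortion apply to the point x, -y, -z); pixel columns grow to the right and rows downward; lengths in m; the calibration is good to about 2 mm. A picture is of the moment at which its call begins. camera_params takes no time and is no camera call.
- bot.finish_job(): hands the job in, once; it reports no verdict.
The state is a dict: "time": time; "q": joint angles; "joint_vel": joint speeds; "joint_torque": joint torques, N m; "tool_pos": TCP position; "tcp_rot": TCP orientation; "wrist_force": force on the tool from outside, world axes, zero at the start; "torque": the same for the moment, N m; "width": opening from 0.0 (shut) to 1.0 (fully open).
Only numpy, scipy, OpenCV 4.12 (cv2) and the standard library are available. Lean on these libraries where they do the work, as an engineer would, in place of code of your own. Each camera call takes 0.05 s, during which the arm holds its last target. There are 200 camera calls.

TASK

Close the tweezers well in the wooden bedside caddy: keeping the flat wooden lid down on the deck, slide it gently along the channel by its rib until it drops fully home into the shallow pocket over the well. Then let go of the lid and push the small steel catch in over its edge as far as it goes, forcing nothing and leaving the other things on the mat alone.

Things in the scene. Friction and masses are not known exactly. Their poses are not given: they have to be found in the camera images.
- caddy: Fixed low wooden caddy on the mat, 330 mm along its x, 124 mm along y, 35 mm tall. Origin on its underside, on the middle line, 167 mm from its -x end; z up. Between two side rails (inner faces y = +/-42 mm, tops z = 35 mm) a channel with a white deck at z = 30 mm runs from x = -115 to 111 mm. Caddy and lid are damaged if pressed together with over 25 N.
- span (a point): Middle of the span in which the pocket lies: caddy x = 45, y = 0, z = 30 mm (deck level). The pocket's centre is on the middle line within 25 mm of this point along caddy x. It is in a stiff inner tray set differently each time and is not measured: see or feel for it. Beyond its far wall the deck goes on.
- span_ledge (a point): Point 5 mm under span, at the level of the pocket's ledge (caddy z = 25 mm). The pocket is a step 5 mm deep with upright walls, 74 mm long in caddy x and as wide as the channel, round a 58 x 68 mm well with tweezers in it.
- lid: Loose wooden lid, 70 mm along x, 80 along y, 8 thick, 0.11 to 0.2 kg. Origin at the centre of its underside; axes as the caddy's. Starts flat on the deck (caddy x -76 to -60 mm); the rails guide it with 2 mm play each side. Slid to caddy +x it drops 5 mm into the pocket (2 mm play each way): if free, its front dips first, then it stops on the far wall. Sliding takes 0.5 to 3 N, up to 5 as it tips. Do not raise it over 8 mm.
- rib_top (a point): Top centre of the lid's grip rib, 32 mm above the lid's underside. The rib stands in the middle of the lid: 12 mm along caddy x, 40 mm along y, 24 mm tall. Held loosely, it leaves the lid free to dip and drop.
- catch (a joint): Travel of the steel catch in m: 0 open (0 to 0.002 at the start), 0.016 fully in. It slides towards the caddy's +y against about 1.5 N of friction and stays where it is left. Over a lid that has not dropped it jams on the lid's edge; it clears a dropped lid by 2.5 mm.
- catch_knob (a point): Top centre of the catch's knob: a steel block 14 mm along caddy x, 10 mm along y, 18 mm tall, on a 3 mm tongue riding on the -y rail. Open, it is at caddy x = 45, y = -56 mm, z = 56.5 mm. Push its outer face, 5 mm to caddy -y of this point.
- dispenser: White plastic push-button soap dispenser, round, 64 mm wide, 148 mm tall, spout to -x; origin under its centre. Leave alone.
- flashlight: Red plastic flashlight lying along its x axis, 140 mm long, head 40 mm wide at +x; origin under it. Leave alone.
- saucer: White ceramic saucer, 116 mm wide, 18 mm tall; origin under its centre. Leave alone.
- tweezers: Chrome tweezers lying flat along their x axis, 90 x 14 x 6 mm; origin under the centre. Leave alone.
- pills: Small green pill bottle, 38 mm wide, 65 mm tall; origin under its centre. Leave alone.
- cream_jar: White ceramic cream jar with a metal cap, 48 mm wide, 38 mm tall; origin under its centre. Leave alone.
There are look-alikes about, which are no part of the job. Of the things that look like the lid, the middle-sized one is meant.

How it is judged:
On the way, in this order (a step that is already met when the one before it is completed fails the run):
1. the lid has dropped fully into the pocket, lying level, with the catch still open (z of lid in the frame of caddy below 0.0265 m and angle between lid's own z axis and vertical below 0.03 rad and angle between the x axis of lid and the x axis of caddy, either way round below 0.1 rad and value of joint catch below 0.006 m), for 0.2 s.
2. the catch is pushed in over the seated lid (z of lid in the frame of caddy below 0.0265 m and angle between lid's own z axis and vertical below 0.03 rad and angle between the x axis of lid and the x axis of caddy, either way round below 0.1 rad and value of joint catch above 0.012 m), for 0.2 s.
At the end, for the whole second after the job is handed in: The lid lies in the pocket (origin within 1.5 mm of its seated height of 25 mm over the caddy's underside, level within 0.03 rad, square within 0.1 rad), at rest and released, and the catch is in by more than 12 of its 16 mm (all of step 2 and linear speed of lid below 0.01 m/s and contact force between lid and the fingers below 0.1 N); the robot touches nothing.
It fails at once if the lid is raised more than 8 mm off the deck (z of lid in the frame of caddy above 0.038 m).
It fails at once if lid and caddy (its catch and inner tray included) are pressed together with more than 25 N (contact force between lid and caddy above 25 N).
It fails at once if another thing on the mat is moved more than 15 mm (distance of any of dispenser, flashlight, saucer, tweezers, pills, cream_jar from where it was at the start of the episode above 0.015 m).
It also fails if it takes over 56 s, if anything falls off the work surface, if the arm or the gripper's body presses on something with over 40 N, if the wrist force passes 120 N, or if a joint passes its speed limit or range.

## Working session

There is one attempt and no reset: what is moved stays moved. The work goes in short steps, Python scripts to look and compute and a tool call to move; the robot and the scene stay as the last step left them, time stands still between calls to the robot, and variables do not carry over. Pictures are saved under pics/ and viewed, about 8 in all and at most 12, crops included, and the job is handed in when it is done.

Besides the shell and the picture viewer there is one more tool, called in YAML: its name, and indented under it one key for each argument. jog_arm: Moves the arm, as the interface text tells. Its arguments: {"type":"object","properties":{"plan":{"type":"array","items":{"type":"object","properties":{"claw":{"type":"number"},"x":{"type":"number"},"y":{"type":"number"},"z":{"type":"number"},"turn":{"type":"number"}}}},"newtons":{"type":"number"}},"required":["plan"]}

```bash
mkdir -p pics; ls
cat > h.py <<'E'
import numpy as np, cv2
from workcell import bot
def snap(cam,name):
    im=bot.read_camera(cam); cv2.imwrite(f'pics/{name}.png',im[:,:,::-1]); return im
def ray(cam,u,v,z):
    p=bot.camera_params(cam); M=np.array(p['world_to_cam']); R=M[:3,:3]; c=-R.T@M[:3,3]
    d=R.T@np.array([(u-p['cx'])/p['fx'],-(v-p['cy'])/p['fy'],-1.]); return c+d*(z-c[2])/d[2]
def proj(cam,P):
    p=bot.camera_params(cam); M=np.array(p['world_to_cam']); q=M[:3,:3]@np.array(P)+M[:3,3]
    return p['cx']+p['fx']*q[0]/-q[2], p['cy']-p['fy']*q[1]/-q[2]
E
python3 - <<'E'
from h import *
a=snap('scene','s0');b=snap('top','t0')
for c in('scene','top'):
    p=bot.camera_params(c);print({k:(np.round(v,3).tolist()) for k,v in p.items()})
print(bot.read_state())
E
```

```text
pics
{'fx': 489.417, 'fy': 489.417, 'cx': 281.452, 'cy': 212.45, 'world_to_cam': [[0.865, 0.501, -0.006, -0.438], [-0.346, 0.606, 0.716, 0.152], [0.362, -0.618, 0.698, -1.551], [0.0, 0.0, 0.0, 1.0]]}
{'fx': 486.701, 'fy': 486.701, 'cx': 271.674, 'cy': 211.368, 'world_to_cam': [[0.029, -0.999, 0.016, -0.044], [0.998, 0.03, 0.053, -0.534], [-0.053, 0.014, 0.998, -1.132], [0.0, 0.0, 0.0, 1.0]]}
{'time': 0.1, 'q': array([-1.33688828e+00,  2.64698167e-01,  1.60525507e+00,  5.62897975e-06,
        1.27368839e+00, -3.68955542e-02]), 'joint_vel': array([-0.00010843, -0.00140979, -0.00190431, -0.00084286, -0.00069932,
       -0.00099879]), 'joint_torque': array([-4.56086718e-04, -5.16709399e+01, -3.68589520e+01, -1.23231139e-04,
        6.22252017e-03, -3.64891127e-05]), 'tool_pos': array([ 0.18041528, -0.64975301,  0.23006328]), 'tcp_rot': array([-3.11081763e+00, -4.23800813e-01,  3.07921440e-04]), 'wrist_force': array([ 0.03473834, -0.08384202,  0.50329943]), 'torque': array([ 0.00687673,  0.05635888, -0.00103144]), 'width': 0.9990513190326747}
```

View pics/t0.png

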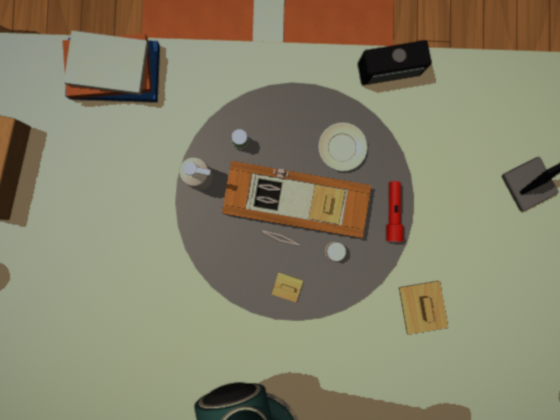

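View pics/s0.png

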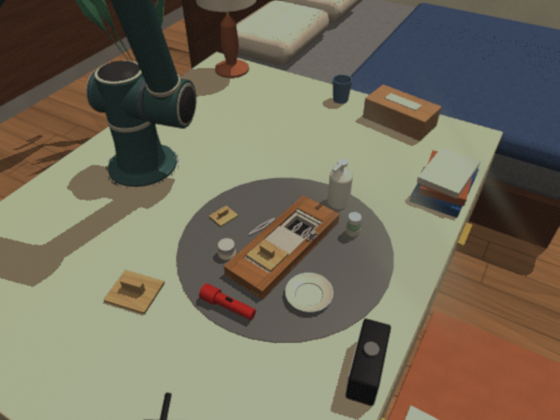

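The top view shows three lid look-alikes: the one in the caddy at (327,205), a small one at (288,287) and a large one at (424,307). The middle-sized one is the lid in the caddy. The catch is at (280,172) and the well at (267,193), so caddy +x points left in the image. I'll check this in one close crop.

Run:
```python
import cv2
a=cv2.imread('pics/t0.png')[150:250,210:380]
cv2.imwrite('pics/t0c.png',cv2.resize(a,None,fx=4.7,fy=4.7,interpolation=cv2.INTER_CUBIC))
```

```text
(no output)
```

View pics/t0c.png

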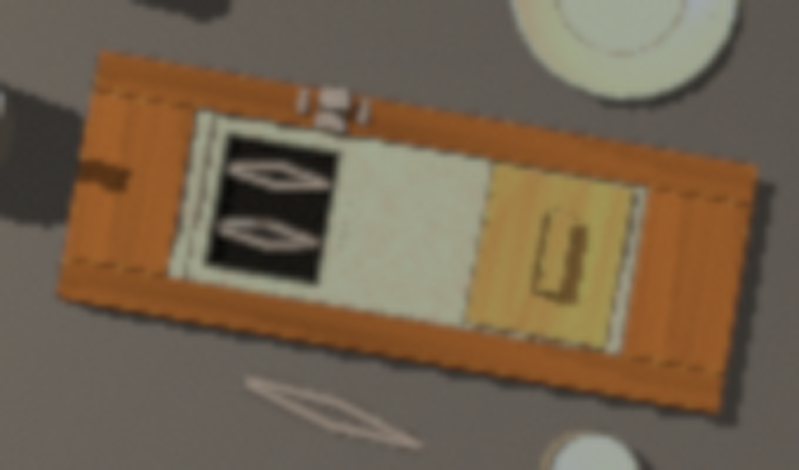

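The crop confirms it: the lid sits at the right end of the white channel at full-image (328,205), with its rib near (329,205). The well's edges run from crop (230,135)/(205,267) to (340,152)/(318,284), and the catch is near (332,108). Next I'll measure the caddy frame.

```bash
cat >> h.py <<'E'
def cad(f,P): # world->caddy ; f=(ox,oy,yaw)
    c,s=np.cos(f[2]),np.sin(f[2]); d=np.array(P[:2])-f[:2]; return np.array([c*d[0]+s*d[1],-s*d[0]+c*d[1]])
def wor(f,x,y):
    c,s=np.cos(f[2]),np.sin(f[2]); return np.array([f[0]+c*x-s*y,f[1]+s*x+c*y])
E
python3 - <<'E'
from h import *
im=cv2.imread('pics/t0.png'); h=cv2.cvtColor(im,cv2.COLOR_BGR2HSV)
m=((h[...,0]>3)&(h[...,0]<30)&(h[...,1]>120)&(h[...,2]>60)).astype(np.uint8); n=np.zeros_like(m); n[150:245,215:378]=m[150:245,215:378]
cs,_=cv2.findContours(n,cv2.RETR_EXTERNAL,cv2.CHAIN_APPROX_NONE); c=max(cs,key=cv2.contourArea)
W=np.array([ray('top',u,v,.035)[:2] for u,v in c[:,0]+0.0])
r=cv2.minAreaRect((W*1000).astype(np.float32)); print(r)
box=cv2.boxPoints(r)/1000; print(box)
e=box[1]-box[0]; e2=box[2]-box[1]; e=e if np.linalg.norm(e)>np.linalg.norm(e2) else e2
e/=np.linalg.norm(e); e=e if e[1]>0 else -e
yaw=np.arctan2(e[1],e[0]); o=np.array(r[0])/1000+e*0.002  # origin 167 from -x end, centre 165
f=np.array([o[0],o[1],yaw]); np.save('f.npy',f); print('frame',f)
cr=lambda x,y:(210+x/4.7-.4,150+y/4.7-.4)
for nm,z,pts in [('well',.025,[(230,135),(205,267),(340,152),(318,284)]),('lid',.038,[(493,160),(465,325),(637,185),(607,348)]),
  ('rib',.062,[(548,207),(535,295),(570,215),(560,300)]),('catch',.0565,[(332,100)]),('deckends',.03,[(198,112),(170,275)]),('caddytop',.035,[(97,52),(58,298),(757,165),(720,412)]),('line',.03,[(208,115),(182,275)])]:
    print(nm,[np.round(cad(f,ray('top',*cr(*p),z))*1000,1).tolist() for p in pts])
E
```

```text
((564.7061767578125, -84.01992797851562), (332.6508483886719, 125.5802230834961), 81.71975708007812)
[[ 0.47861725 -0.23956878]
 [ 0.60288835 -0.25765422]
 [ 0.6507951   0.07152893]
 [ 0.526524    0.08961435]]
frame [ 0.56499421 -0.08204078  1.42627871]
well [[93.0, -33.4], [93.7, 33.6], [37.5, -34.6], [37.0, 32.2]]
lid [[-37.2, -42.3], [-37.3, 40.3], [-109.3, -42.5], [-108.0, 39.3]]
rib [[-65.2, -21.5], [-66.1, 21.5], [-76.3, -19.5], [-78.4, 21.8]]
catch [[46.2, -55.1]]
deckends [[110.4, -41.3], [109.9, 40.8]]
caddytop [[164.5, -61.4], [161.8, 61.7], [-166.8, -63.1], [-168.6, 60.6]]
line [[105.3, -40.7], [104.1, 39.8]]
```

```bash
cat >> h.py <<'E'
from scipy.spatial.transform import Rotation as Ro
def where():
    s=bot.read_state(); f=np.load('f.npy'); R=Ro.from_rotvec(s['tcp_rot']).as_matrix()
    yaw=np.degrees(np.arctan2(R[1,1],R[0,1])-f[2]); cc=cad(f,s['tool_pos'])*1000
    F=s['wrist_force']; Fc=cad((0,0,f[2]),F)
    print('t%.2f'%s['time'],'caddy xyz',np.round(cc,1),round(s['tool_pos'][2]*1000,1),'tooly-caddyx yaw',round((yaw+360)%360,2),'tilt',np.round(R[2,:2],4),'F',np.round(Fc,2),round(F[2],2),'w',round(s['width'],3),'q6',round(s['q'][5],2))
    return s,R
def to(x,y,z):
    s,R=where(); f=np.load('f.npy'); T=np.array([*wor(f,x/1000,y/1000),z/1000])
    print('need tool xyz',np.round(R.T@(T-s['tool_pos']),4))
E
python3 - <<'E'
from h import *
f=np.load('f.npy')
print('world rib',wor(f,-.072,-.001),'disp',cad(f,ray('top',197,171,.145)),'saucer',cad(f,ray('top',343,147,.015)),'lamp',ray('top',528,186,.02))
to(-72,-1,150)
E
```

```text
world rib [ 0.5556147  -0.15343423] disp [ 0.21840201 -0.01206804] saucer [-0.0912203  -0.14323612] lamp [ 0.61349682 -0.63333112  0.02      ]
t0.10 caddy xyz [-617.2  298.8] 230.1 tooly-caddyx yaw 203.8 tilt [ 0.0001 -0.002 ] F [-0.08 -0.05] 0.5 w 0.999 q6 -0.04
need tool xyz [ 0.4943 -0.3777  0.0809]
```

jog_arm:
  plan:
    - {"turn": 8,"claw": 0.7}
    - {"turn": 8,"claw": 0.7}
    - {"turn": 7.8,"claw": 0.7}
    - {"claw": 0.7}
  newtons: 20

```text
schema error: expected keys claw, x, y, z, turn
```

```bash
python3 -c "
from h import *
to(-72,-1,150)"
```

```text
t0.10 caddy xyz [-617.2  298.8] 230.1 tooly-caddyx yaw 203.8 tilt [ 0.0001 -0.002 ] F [-0.08 -0.05] 0.5 w 0.999 q6 -0.04
need tool xyz [ 0.4943 -0.3777  0.0809]
```

jog_arm:
  plan:
    - {"turn": 8,"claw": 0.7,"x": 0,"y": 0,"z": 0}
    - {"turn": 8,"claw": 0.7,"x": 0,"y": 0,"z": 0}
    - {"turn": 7.8,"claw": 0.7,"x": 0,"y": 0,"z": 0}
    - {"turn": 0,"claw": 0.7,"x": 0.02,"y": -0.05,"z": 0}
    - {"turn": 0,"claw": 0.7,"x": 0.02,"y": -0.05,"z": 0}
    - {"turn": 0,"claw": 0.7,"x": 0.02,"y": -0.05,"z": 0}
    - {"turn": 0,"claw": 0.7,"x": 0.02,"y": -0.05,"z": 0}
    - {"turn": 0,"claw": 0.7,"x": 0,"y": 0,"z": 0}
  newtons: 20

```text
time: 1.1
tool_pos: [0.2898, -0.4608, 0.2308]
tcp_rot: [-3.132, 0.221, 0.0]
wrist_force: [0.0, -0.5, 0.5]
width: 0.299
```

```bash
python3 -c "
from h import *
to(-72,-1,150)"
```

```text
t1.10 caddy xyz [-414.4  217.8] 230.8 tooly-caddyx yaw 180.22 tilt [-0.0004 -0.0018] F [-0.51 -0.11] 0.46 w 0.299 q6 0.66
need tool xyz [ 0.2201 -0.3414  0.0813]
```

jog_arm:
  plan:
    - {"turn": 0,"claw": 0.7,"x": 0.0275,"y": -0.0427,"z": 0.007}
    - {"turn": 0,"claw": 0.7,"x": 0.0275,"y": -0.0427,"z": 0.007}
    - {"turn": 0,"claw": 0.7,"x": 0.0275,"y": -0.0427,"z": 0.007}
    - {"turn": 0,"claw": 0.7,"x": 0.0275,"y": -0.0427,"z": 0.007}
    - {"turn": 0,"claw": 0.7,"x": 0.0275,"y": -0.0427,"z": 0.007}
    - {"turn": 0,"claw": 0.7,"x": 0.0275,"y": -0.0427,"z": 0.007}
    - {"turn": 0,"claw": 0.7,"x": 0.0275,"y": -0.0427,"z": 0.007}
    - {"turn": 0,"claw": 0.7,"x": 0.0275,"y": -0.0427,"z": 0.007}
    - {"turn": 0,"claw": 0.7,"x": 0,"y": 0,"z": 0}
    - {"turn": 0,"claw": 0.7,"x": 0,"y": 0,"z": 0}

```text
time: 2.35
tool_pos: [0.5551, -0.1584, 0.1748]
tcp_rot: [3.133, -0.226, -0.002]
wrist_force: [-0.6, -0.3, 0.5]
width: 0.302
```

```bash
python3 -c "
from h import *
to(-72,-1,80)
snap('top','t1');im=snap('scene','s1')
f=np.load('f.npy')
u,v=proj('scene',[*wor(f,-.072,-.001),.1]);u,v=int(u),int(v);print(u,v)
a=im[v-75:v+75,u-100:u+100,::-1];cv2.imwrite('pics/s1c.png',cv2.resize(a,None,fx=4,fy=4,interpolation=cv2.INTER_CUBIC))"
```

```text
t2.35 caddy xyz [-77.   -1.2] 174.8 tooly-caddyx yaw 180.01 tilt [-0.0012  0.0006] F [-0.4   0.58] 0.47 w 0.302 q6 1.39
need tool xyz [-0.0001 -0.0051  0.0948]
267 237
```

View pics/s1c.png

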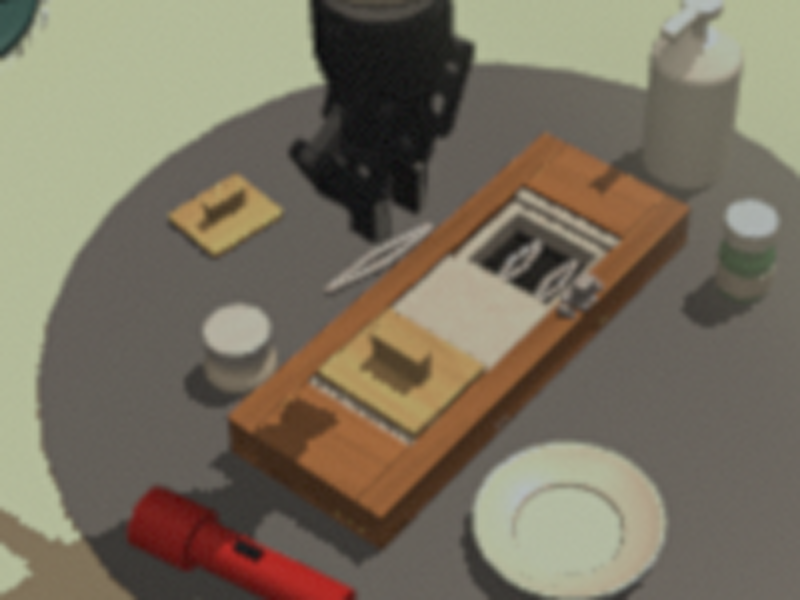

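The scene crop shows the fingers above and behind the lid. The rib top is near crop (402,350), which is about full-image (267,249). The cream jar, at crop (238,340), is close to the caddy's near side. I'll cross-check the rib position from this view.

```bash
python3 -c "
from h import *
f=np.load('f.npy')
for a,b in [(372,338),(432,362),(402,350)]: print(np.round(cad(f,ray('scene',167+a/4,162+b/4,.062))*1000,1))
for a,b in [(400,310),(485,372),(318,372),(418,434)]: print('lid',np.round(cad(f,ray('scene',167+a/4,162+b/4,.038))*1000,1))
for a,b in [(238,326)]: print('jar',np.round(cad(f,ray('scene',167+a/4,162+b/4,.038))*1000,1))"
```

```text
[-78.9  17.3]
[-71.3 -24.4]
[-75.1  -3.7]
lid [-33.4  33.2]
lid [-41.2 -42.4]
lid [-105.8   40.1]
lid [-105.6  -40.7]
jar [-108.2  106.2]
```

jog_arm:
  plan:
    - {"turn": 0,"claw": 0.7,"x": 0,"y": -0.0035,"z": 0.03}
    - {"turn": 0,"claw": 0.7,"x": 0,"y": 0,"z": 0.03}
    - {"turn": 0,"claw": 0.7,"x": 0,"y": 0,"z": 0.03}
    - {"turn": 0,"claw": 0.7,"x": 0,"y": 0,"z": 0.012}
    - {"turn": 0,"claw": 0.7,"x": 0,"y": 0,"z": 0}
    - {"turn": 0,"claw": 0.7,"x": 0,"y": 0,"z": 0}

```text
time: 3.2
tool_pos: [0.557, -0.155, 0.0748]
tcp_rot: [3.133, -0.228, 0.004]
wrist_force: [0.9, -1.0, 0.8]
width: 0.302
```

```bash
python3 -c "
from h import *
to(-73.5,-1,50)
f=np.load('f.npy')
im=snap('scene','s2')[:,:,::-1]
u,v=proj('scene',[*wor(f,-.072,-.001),.06]);u,v=int(u),int(v);print(u,v)
cv2.imwrite('pics/s2c.png',cv2.resize(im[v-50:v+50,u-65:u+65],None,fx=6,fy=6,interpolation=cv2.INTER_CUBIC))"
```

```text
t3.20 caddy xyz [-73.3  -2.6] 74.8 tooly-caddyx yaw 179.96 tilt [0.0024 0.0004] F [-0.89 -1.06] 0.84 w 0.302 q6 1.4
need tool xyz [-0.0016  0.0002  0.0248]
267 248
```

View pics/s2c.png

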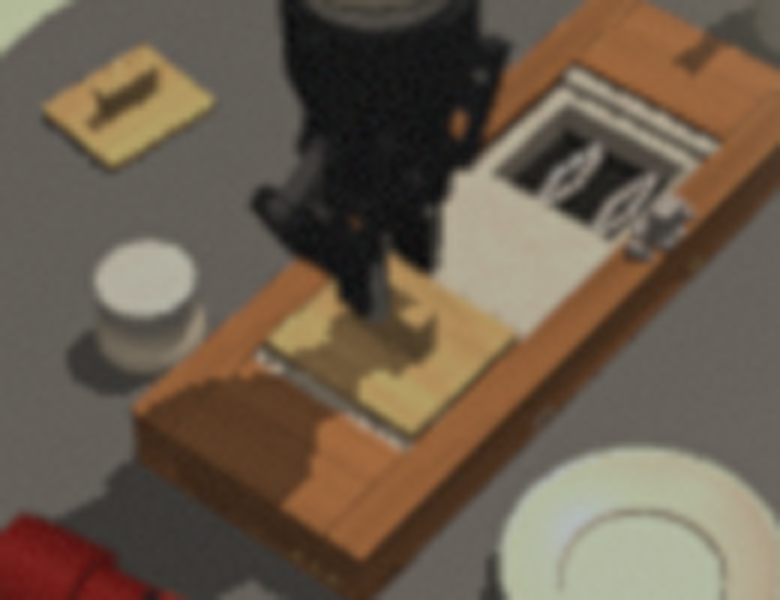

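The rear fingertip at crop (375,310) is just behind the rib, with no contact so far. I'll continue down slowly.

jog_arm:
  plan:
    - {"turn": 0,"claw": 0.7,"x": -0.001,"y": 0,"z": 0.006}
    - {"turn": 0,"claw": 0.7,"x": 0,"y": 0,"z": 0.006}
    - {"turn": 0,"claw": 0.7,"x": 0,"y": 0,"z": 0.003}
    - {"turn": 0,"claw": 0.7,"x": 0,"y": 0,"z": 0.003}
    - {"turn": 0,"claw": 0.7,"x": 0,"y": 0,"z": 0}

```text
time: 3.88
tool_pos: [0.5547, -0.1539, 0.0548]
tcp_rot: [-3.133, 0.227, 0.001]
wrist_force: [-0.5, 1.0, 0.8]
width: 0.299
```

```bash
python3 -c "
from h import *
to(-73.5,-1,50)"
```

```text
t3.88 caddy xyz [-72.6  -0.2] 54.8 tooly-caddyx yaw 180.0 tilt [-0.0008 -0.0002] F [0.89 0.59] 0.84 w 0.299 q6 1.4
need tool xyz [0.0008 0.0009 0.0048]
```

jog_arm:
  plan:
    - {"turn": 0,"claw": 0.7,"x": 0,"y": 0,"z": 0.004}
    - {"turn": 0,"claw": 0.7,"x": 0,"y": 0,"z": 0.004}
    - {"turn": 0,"claw": 0.7,"x": 0,"y": -0.003,"z": 0}
    - {"turn": 0,"claw": 0.7,"x": 0,"y": -0.003,"z": 0}
    - {"turn": 0,"claw": 0.7,"x": 0,"y": -0.003,"z": 0}
    - {"turn": 0,"claw": 0.7,"x": 0,"y": -0.004,"z": 0}
    - {"turn": 0,"claw": 0.7,"x": 0,"y": -0.005,"z": 0}
    - {"turn": 0,"claw": 0.7,"x": 0,"y": -0.006,"z": 0}
    - {"turn": 0,"claw": 0.7,"x": 0,"y": -0.006,"z": 0}

```text
time: 5.0
tool_pos: [0.5595, -0.124, 0.0474]
tcp_rot: [3.133, -0.227, 0.0]
wrist_force: [0.4, -0.6, 1.3]
width: 0.297
```

```bash
python3 -c "
from h import *
to(40,-1,48)"
```

```text
t5.00 caddy xyz [-42.4  -0.6] 47.4 tooly-caddyx yaw 180.0 tilt [0.0003 0.0001] F [-0.58 -0.49] 1.31 w 0.297 q6 1.45
need tool xyz [ 0.0004 -0.0824 -0.0006]
```

jog_arm:
  plan:
    - {"turn": 0,"claw": 0.7,"x": 0,"y": -0.006,"z": 0}
    - {"turn": 0,"claw": 0.7,"x": 0,"y": -0.006,"z": 0}
    - {"turn": 0,"claw": 0.7,"x": 0,"y": -0.006,"z": 0}
    - {"turn": 0,"claw": 0.7,"x": 0,"y": -0.006,"z": 0}
    - {"turn": 0,"claw": 0.7,"x": 0,"y": -0.006,"z": 0}
    - {"turn": 0,"claw": 0.7,"x": 0,"y": -0.006,"z": 0}
    - {"turn": 0,"claw": 0.7,"x": 0,"y": -0.006,"z": 0}
    - {"turn": 0,"claw": 0.7,"x": 0,"y": -0.006,"z": 0}
    - {"turn": 0,"claw": 0.7,"x": 0,"y": -0.006,"z": 0}
    - {"turn": 0,"claw": 0.7,"x": 0,"y": -0.006,"z": 0}

```text
time: 6.25
tool_pos: [0.568, -0.0646, 0.0473]
tcp_rot: [-3.133, 0.227, 0.0]
wrist_force: [-0.3, -0.3, 1.0]
width: 0.297
```

```bash
python3 -c "
from h import *
to(40,-1,48)
snap('scene','s3');im=snap('top','t3')
cv2.imwrite('pics/t3c.png',cv2.resize(im[140:250,210:380,::-1],None,fx=4.7,fy=4.7,interpolation=cv2.INTER_CUBIC))"
```

```text
t6.25 caddy xyz [17.7 -0.4] 47.3 tooly-caddyx yaw 180.0 tilt [-0.0001  0.    ] F [-0.33  0.24] 0.96 w 0.297 q6 1.56
need tool xyz [ 0.0006 -0.0223 -0.0007]
```

View pics/t3c.png

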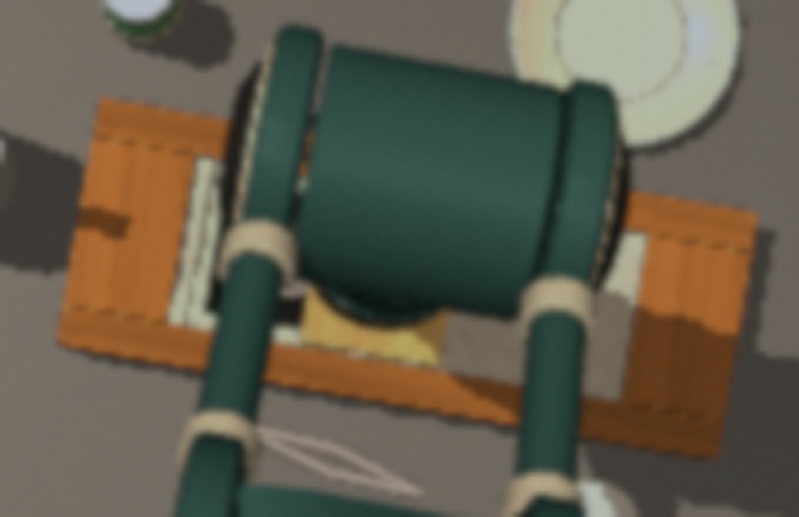

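The lid is moving with the fingers: in the top crop its front edge is at about x=303 and its rear edge at 440. Next is the tipping zone, so I'll slow down.

jog_arm:
  plan:
    - {"turn": 0,"claw": 0.7,"x": 0,"y": -0.004,"z": 0}
    - {"turn": 0,"claw": 0.7,"x": 0,"y": -0.004,"z": 0}
    - {"turn": 0,"claw": 0.7,"x": 0,"y": -0.004,"z": 0}
    - {"turn": 0,"claw": 0.7,"x": 0,"y": -0.004,"z": 0}
    - {"turn": 0,"claw": 0.7,"x": 0,"y": -0.004,"z": 0}
    - {"turn": 0,"claw": 0.7,"x": 0,"y": -0.004,"z": 0}

```text
time: 7.1
tool_pos: [0.5713, -0.0409, 0.0472]
tcp_rot: [-3.133, 0.227, 0.0]
wrist_force: [-0.5, 0.1, -0.5]
width: 0.302
```

jog_arm:
  plan:
    - {"turn": 0,"claw": 0.7,"x": 0,"y": -0.003,"z": 0}
    - {"turn": 0,"claw": 0.7,"x": 0,"y": -0.003,"z": 0}
    - {"turn": 0,"claw": 0.7,"x": 0,"y": -0.003,"z": 0}
    - {"turn": 0,"claw": 0.7,"x": 0,"y": -0.003,"z": 0}
    - {"turn": 0,"claw": 0.7,"x": 0,"y": -0.003,"z": 0}

```text
time: 7.72
tool_pos: [0.5736, -0.0262, 0.0473]
tcp_rot: [-3.133, 0.227, 0.0]
wrist_force: [0.5, -0.8, -0.5]
width: 0.302
```

```bash
python3 -c "
from h import *
to(70,-1,48)"
```

```text
t7.72 caddy xyz [56.5 -0.5] 47.3 tooly-caddyx yaw 179.99 tilt [-0.0001 -0.    ] F [-0.76 -0.65] -0.53 w 0.302 q6 1.63
need tool xyz [ 0.0005 -0.0135 -0.0007]
```

jog_arm:
  plan:
    - {"turn": 0,"claw": 0.7,"x": 0,"y": -0.003,"z": 0}
    - {"turn": 0,"claw": 0.7,"x": 0,"y": -0.003,"z": 0}
    - {"turn": 0,"claw": 0.7,"x": 0,"y": -0.003,"z": 0}

```text
time: 8.1
tool_pos: [0.5749, -0.0173, 0.0473]
tcp_rot: [-3.133, 0.227, 0.0]
wrist_force: [-0.2, -0.8, -0.4]
width: 0.298
```

jog_arm:
  plan:
    - {"turn": 0,"claw": 0.7,"x": 0,"y": -0.002,"z": 0}
    - {"turn": 0,"claw": 0.7,"x": 0,"y": -0.002,"z": 0}

```text
time: 8.35
tool_pos: [0.5754, -0.0134, 0.0473]
tcp_rot: [3.133, -0.227, -0.0]
wrist_force: [-0.1, 0.2, -0.0]
width: 0.299
```

```bash
python3 -c "
from h import *
to(70,-1,48)
f=np.load('f.npy')
im=snap('scene','s4')[:,:,::-1]
u,v=proj('scene',[*wor(f,.05,-.001),.05]);u,v=int(u),int(v);print(u,v)
cv2.imwrite('pics/s4c.png',cv2.resize(im[v-50:v+50,u-65:u+65],None,fx=6,fy=6,interpolation=cv2.INTER_CUBIC))"
```

```text
t8.35 caddy xyz [69.4 -0.4] 47.3 tooly-caddyx yaw 180.0 tilt [-0.0001  0.    ] F [0.19 0.13] -0.02 w 0.299 q6 1.65
need tool xyz [ 0.0006 -0.0006 -0.0007]
297 223
```

View pics/s4c.png

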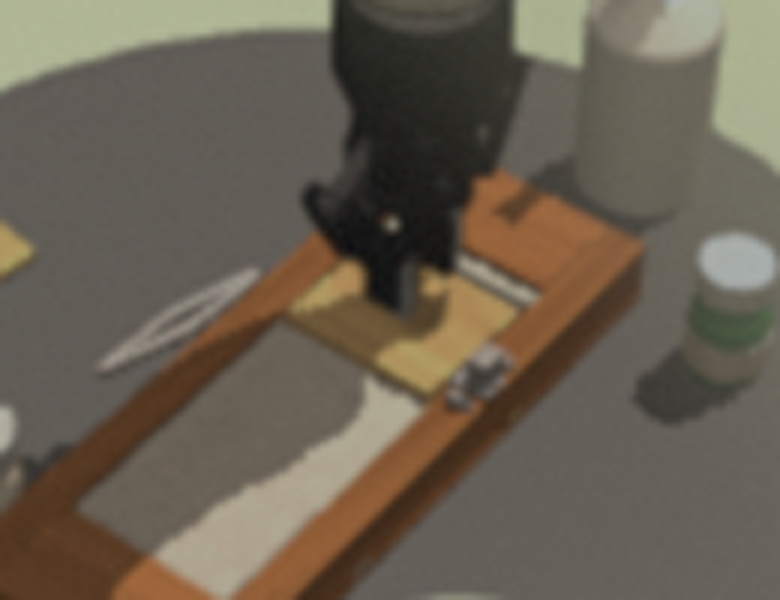

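The lid is nearly over the pocket, with its rear edge from crop (288,318) to (430,395). I'll keep going in small steps and watch the force.

jog_arm:
  plan:
    - {"turn": 0,"claw": 0.7,"x": 0,"y": -0.001,"z": 0}
    - {"turn": 0,"claw": 0.7,"x": 0,"y": -0.001,"z": 0}
    - {"turn": 0,"claw": 0.7,"x": 0,"y": 0,"z": 0}

```text
time: 8.78
tool_pos: [0.5758, -0.0115, 0.0473]
tcp_rot: [-3.133, 0.227, -0.0]
wrist_force: [0.5, -0.5, -0.0]
width: 0.295
```

```bash
python3 -c "
from h import *
f=np.load('f.npy')
for z in (.033,.038):
  print(z,[np.round(cad(f,ray('scene',232+a/6,173+b/6,z))*1000,1).tolist() for a,b in [(288,316),(428,390),(520,308)]])
where()"
```

```text
0.033 [[30.2, 40.8], [32.5, -35.0], [97.9, -37.7]]
0.038 [[26.4, 37.7], [28.7, -37.7], [93.7, -40.4]]
t8.78 caddy xyz [71.4 -0.5] 47.3 tooly-caddyx yaw 179.99 tilt [ 0.0001 -0.0001] F [-0.47 -0.57] -0.05 w 0.295 q6 1.65
```

jog_arm:
  plan:
    - {"turn": 0,"claw": 0.7,"x": 0,"y": -0.001,"z": 0}
    - {"turn": 0,"claw": 0.7,"x": 0,"y": -0.001,"z": 0}
    - {"turn": 0,"claw": 0.7,"x": 0,"y": 0,"z": 0}

```text
time: 9.15
tool_pos: [0.576, -0.0095, 0.0473]
tcp_rot: [-3.133, 0.227, -0.0]
wrist_force: [-0.1, 0.3, -0.5]
width: 0.301
```

```bash
python3 -c "
from h import *
where()"
```

```text
t9.15 caddy xyz [73.4 -0.5] 47.3 tooly-caddyx yaw 180.0 tilt [ 0.     -0.0002] F [0.25 0.1 ] -0.47 w 0.301 q6 1.66
```

jog_arm:
  plan:
    - {"turn": 0,"claw": 0.7,"x": 0,"y": -0.001,"z": 0}
    - {"turn": 0,"claw": 0.7,"x": 0,"y": 0,"z": 0}

```text
time: 9.4
tool_pos: [0.5762, -0.0085, 0.0473]
tcp_rot: [-3.133, 0.227, -0.0]
wrist_force: [0.2, 0.5, -0.9]
width: 0.304
```

jog_arm:
  plan:
    - {"turn": 0,"claw": 0.7,"x": 0,"y": -0.001,"z": 0}
    - {"turn": 0,"claw": 0.7,"x": 0,"y": 0,"z": 0}

```text
time: 9.65
tool_pos: [0.5764, -0.0075, 0.0473]
tcp_rot: [-3.133, 0.227, -0.0]
wrist_force: [0.5, 0.0, -0.1]
width: 0.303
```

```bash
python3 -c "
from h import *
where()
f=np.load('f.npy')
im=snap('scene','s5')[:,:,::-1]
cv2.imwrite('pics/s5c.png',cv2.resize(im[173:273,232:362],None,fx=6,fy=6,interpolation=cv2.INTER_CUBIC))"
```

```text
t9.65 caddy xyz [75.4 -0.5] 47.3 tooly-caddyx yaw 180.0 tilt [ 0.0001 -0.0001] F [ 0.12 -0.48] -0.15 w 0.303 q6 1.66
```

View pics/s5c.png

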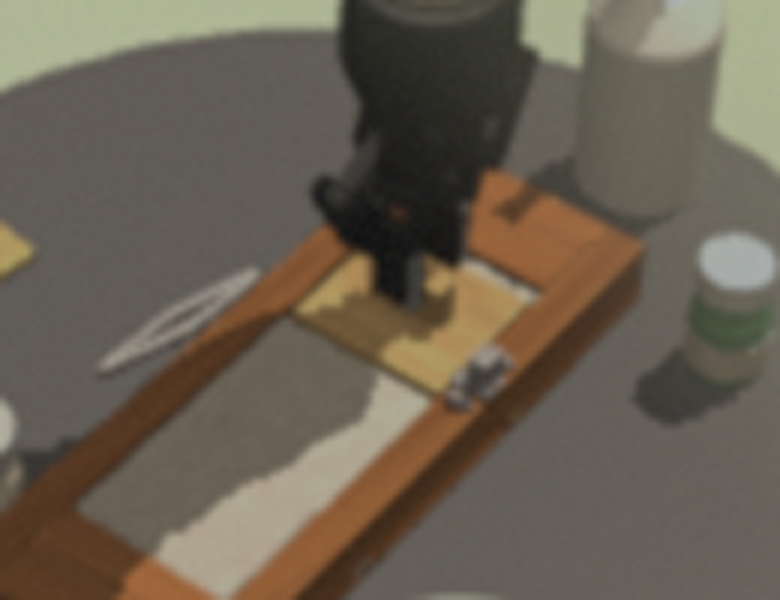

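The lid moved a few millimetres more; its rear corner is now at crop (440,393). I'll keep going until it meets the wall.

jog_arm:
  plan:
    - {"turn": 0,"claw": 0.7,"x": 0,"y": -0.001,"z": 0}
    - {"turn": 0,"claw": 0.7,"x": 0,"y": 0,"z": 0}

```text
time: 9.95
tool_pos: [0.5764, -0.0069, 0.0473]
tcp_rot: [3.133, -0.227, -0.0]
wrist_force: [0.5, -1.1, 0.0]
width: 0.298
```

jog_arm:
  plan:
    - {"turn": 0,"claw": 0.7,"x": 0,"y": -0.001,"z": 0}
    - {"turn": 0,"claw": 0.7,"x": 0,"y": 0,"z": 0}

```text
time: 10.2
tool_pos: [0.5765, -0.0067, 0.0475]
tcp_rot: [3.132, -0.226, -0.0]
wrist_force: [-0.9, -5.5, 2.5]
width: 0.302
```

```bash
python3 -c "
from h import *
where()"
```

```text
t10.20 caddy xyz [76.2 -0.5] 47.5 tooly-caddyx yaw 180.02 tilt [-0.0001  0.0018] F [-5.53  0.12] 2.54 w 0.302 q6 1.66
```

That is wall contact at 5.5 N. I'll back off to centre over the rib, rise clear, and look from both cameras.

jog_arm:
  plan:
    - {"turn": 0,"claw": 0.7,"x": 0,"y": 0.004,"z": 0}
    - {"turn": 0,"claw": 0.7,"x": 0,"y": 0.0045,"z": 0}
    - {"turn": 0,"claw": 0.7,"x": 0,"y": 0,"z": 0}
    - {"turn": 0,"claw": 0.7,"x": 0,"y": 0,"z": -0.015}
    - {"turn": 0,"claw": 0.7,"x": 0,"y": 0,"z": -0.03}
    - {"turn": 0,"claw": 0.7,"x": 0,"y": 0,"z": -0.04}
    - {"turn": 0,"claw": 1,"x": 0.06,"y": 0,"z": -0.02}
    - {"turn": 0,"claw": 1,"x": 0.06,"y": 0,"z": 0}
    - {"turn": 0,"claw": 1,"x": 0.0,"y": 0.03,"z": 0}
    - {"turn": 0,"claw": 1,"x": 0,"y": 0,"z": 0}

```text
time: 11.45
tool_pos: [0.6896, -0.0624, 0.1524]
tcp_rot: [3.133, -0.23, -0.0]
wrist_force: [-0.1, 0.0, 0.3]
width: 0.002
```

```bash
python3 -c "
from h import *
to(45,-90,110)
im=snap('scene','s6')[:,:,::-1]; t=snap('top','t6')[:,:,::-1]
a=cv2.resize(im[185:275,245:345],None,fx=5.5,fy=5.5,interpolation=cv2.INTER_CUBIC)
b=cv2.resize(t[155:245,215:340],None,fx=5.5,fy=5.5,interpolation=cv2.INTER_CUBIC)
cv2.imwrite('pics/s6c.png',a);cv2.imwrite('pics/t6c.png',b)"
```

```text
t11.45 caddy xyz [  37.4 -120.5] 152.4 tooly-caddyx yaw 179.89 tilt [-0.0001  0.0003] F [0.01 0.1 ] 0.28 w 0.002 q6 1.59
need tool xyz [-0.0305 -0.0076  0.0424]
```

View pics/s6c.png

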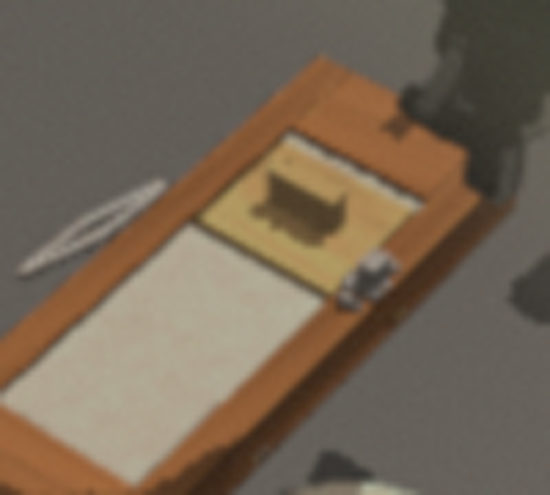

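The lid lies square in the pocket and its rear edge, crop (200,220) to (325,300), runs along the deck step. The top view gives the height check.

View pics/t6c.png

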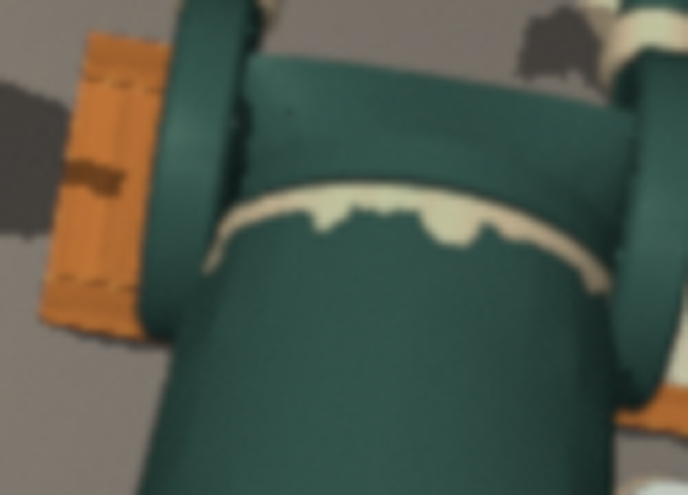

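The arm blocks the top view here. I'll check the height from the scene view, using the same corners that gave y = +40.1/-40.7 at z = 38 mm before the slide.

```bash
python3 -c "
from h import *
f=np.load('f.npy')
for z in (.033,.038):
  print(z,[np.round(cad(f,ray('scene',245+a/5.5,185+b/5.5,z))*1000,1).tolist() for a,b in [(200,221),(325,297),(285,133),(422,207)]])
for z in (.057,.062):
  print('rib',z,[np.round(cad(f,ray('scene',245+a/5.5,185+b/5.5,z))*1000,1).tolist() for a,b in [(270,172),(346,212)]])
print('catch',np.round(cad(f,ray('scene',245+378/5.5,185+256/5.5,.0565))*1000,1))
to(45,-90,50)"
```

```text
0.033 [[33.8, 39.0], [30.9, -38.7], [108.6, 43.7], [108.2, -40.5]]
0.038 [[30.0, 36.0], [27.1, -41.3], [104.4, 40.6], [104.0, -43.1]]
rib 0.057 [[62.3, 18.3], [63.0, -26.6]]
rib 0.062 [[58.2, 15.3], [59.0, -29.3]]
catch [ 49.3 -55.1]
t11.55 caddy xyz [  39.  -119.7] 152.7 tooly-caddyx yaw 179.95 tilt [ 0.0004 -0.0006] F [-0.17  0.72] 0.07 w 0.001 q6 1.59
need tool xyz [-0.0298 -0.0059  0.1027]
```

Both cameras and the contact position favour z = 33 mm, meaning seated: the rear edge at about 32-34 agrees with the fingers' contact at lid x of about 69. Five mm is near the camera error, so I'll confirm by feel with a light touch on the rib top. It should be at z = 57 if seated and 62 if not.

jog_arm:
  plan:
    - {"turn": 0,"claw": 1,"x": -0.04,"y": -0.01,"z": 0}
    - {"turn": 0,"claw": 1,"x": -0.04,"y": -0.01,"z": 0}
    - {"turn": 0,"claw": 1,"x": -0.0395,"y": -0.008,"z": 0.02}
    - {"turn": 0,"claw": 1,"x": 0,"y": 0,"z": 0.03}
    - {"turn": 0,"claw": 1,"x": 0,"y": 0,"z": 0.02}
    - {"turn": 0,"claw": 1,"x": 0,"y": 0,"z": 0.012}
    - {"turn": 0,"claw": 1,"x": 0,"y": 0,"z": 0}
    - {"turn": 0,"claw": 1,"x": 0,"y": 0,"z": 0}

```text
time: 12.55
tool_pos: [0.576, -0.0161, 0.0708]
tcp_rot: [-3.133, 0.227, -0.002]
wrist_force: [0.3, 0.2, 0.1]
width: -0.003
```

```bash
python3 -c "
from h import *
to(67,0,63)"
```

```text
t12.55 caddy xyz [66.8 -1.4] 70.8 tooly-caddyx yaw 179.98 tilt [ 0.0014 -0.0002] F [ 0.24 -0.29] 0.06 w -0.003 q6 1.64
need tool xyz [-0.0014 -0.0002  0.0078]
```

jog_arm:
  plan:
    - {"turn": 0,"claw": 1,"x": 0,"y": 0,"z": 0.004}
    - {"turn": 0,"claw": 1,"x": 0,"y": 0,"z": 0.003}
    - {"turn": 0,"claw": 1,"x": 0,"y": 0,"z": 0.001}
    - {"turn": 0,"claw": 1,"x": 0,"y": 0,"z": 0.001}
    - {"turn": 0,"claw": 1,"x": 0,"y": 0,"z": 0}

```text
time: 13.18
tool_pos: [0.5748, -0.016, 0.061]
tcp_rot: [-3.133, 0.227, 0.0]
wrist_force: [0.0, 0.2, 0.6]
width: -0.004
```

jog_arm:
  plan:
    - {"turn": 0,"claw": 1,"x": 0,"y": 0,"z": 0.001}
    - {"turn": 0,"claw": 1,"x": 0,"y": 0,"z": 0.001}

```text
time: 13.42
tool_pos: [0.5751, -0.016, 0.06]
tcp_rot: [3.133, -0.227, 0.0]
wrist_force: [-3.2, 0.7, 10.1]
width: 0.002
```

jog_arm:
  plan:
    - {"turn": 0,"claw": 1,"x": 0,"y": 0,"z": 0.001}
    - {"turn": 0,"claw": 1,"x": 0,"y": 0,"z": 0.0005}

```text
time: 13.68
tool_pos: [0.5751, -0.016, 0.0599]
tcp_rot: [3.133, -0.227, -0.0]
wrist_force: [-7.8, 0.3, 17.5]
width: -0.002
```

Contact came at z of about 60, between the two predictions, so the lid may be tilted with one edge still up. I'll retract and get a clear view from both cameras.

jog_arm:
  plan:
    - {"turn": 0,"claw": 1,"x": 0,"y": 0,"z": -0.01}
    - {"turn": 0,"claw": 1,"x": 0,"y": 0,"z": -0.05}
    - {"turn": 0,"claw": 1,"x": 0,"y": 0.02,"z": -0.05}
    - {"turn": 0,"claw": 1,"x": 0,"y": 0.06,"z": 0}
    - {"turn": 0,"claw": 1,"x": 0,"y": 0.06,"z": 0}
    - {"turn": 0,"claw": 1,"x": 0,"y": 0.06,"z": 0}
    - {"turn": 0,"claw": 1,"x": 0,"y": 0.06,"z": 0}
    - {"turn": 0,"claw": 1,"x": 0,"y": 0.06,"z": 0}
    - {"turn": 0,"claw": 1,"x": 0,"y": 0.0,"z": 0}

```text
time: 14.8
tool_pos: [0.5279, -0.3369, 0.1677]
tcp_rot: [3.131, -0.235, 0.001]
wrist_force: [0.9, 0.6, -0.4]
width: -0.001
```

```bash
python3 -c "
from h import *
where()
im=snap('scene','s7')[:,:,::-1]; t=snap('top','t7')[:,:,::-1]
a=cv2.resize(im[190:250,270:340],None,fx=8,fy=8,interpolation=cv2.INTER_CUBIC)[:,:]
b=cv2.resize(t[160:220,230:305],None,fx=8,fy=8,interpolation=cv2.INTER_CUBIC)
print(a.shape,b.shape)
c=np.hstack([cv2.resize(a,None,fx=.68,fy=.68,interpolation=cv2.INTER_AREA),cv2.resize(b,None,fx=.68,fy=.68,interpolation=cv2.INTER_AREA)]);print(c.shape)
cv2.imwrite('pics/c7.png',c)"
```

```text
t14.80 caddy xyz [-257.6    0. ] 167.7 tooly-caddyx yaw 179.7 tilt [0.0007 0.0015] F [ 0.74 -0.78] -0.43 w -0.001 q6 1.11
(480, 560, 3) (480, 600, 3)
(326, 789, 3)
```

View pics/c7.png

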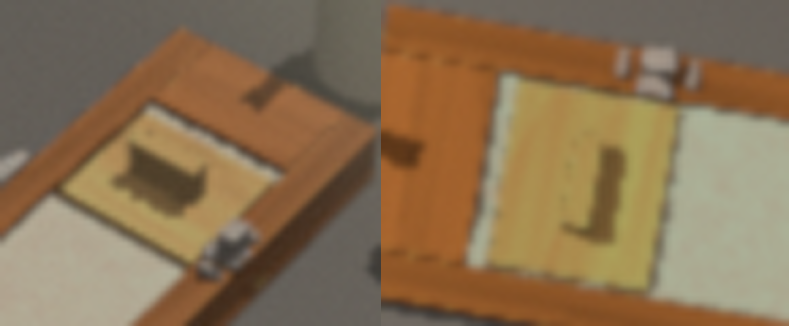

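In the combined view (scene on the left, top on the right), the lid is square with a thin white strip ahead of it. Its rear corners are at top-panel (680,108)/(650,290) and scene-panel (60,190)/(185,268). I'll triangulate their heights against the deck corners as a reference.

```bash
cat >> h.py <<'E'
def tri(ps,pt):
    A=[];b=[]
    for c,(u,v) in(('scene',ps),('top',pt)):
        p=bot.camera_params(c);M=np.array(p['world_to_cam']);R=M[:3,:3];o=-R.T@M[:3,3]
        d=R.T@np.array([(u-p['cx'])/p['fx'],-(v-p['cy'])/p['fy'],-1.]);d/=np.linalg.norm(d);P=np.eye(3)-np.outer(d,d);A.append(P);b.append(P@o)
    X=np.linalg.lstsq(np.vstack(A),np.hstack(b),rcond=None)[0]; r=max(np.linalg.norm(A[i]@X-b[i]) for i in(0,1))
    return X,r
E
python3 - <<'E'
from h import *
f=np.load('f.npy'); k=5.44
S=lambda a,b:(270+a/k-.4,190+b/k-.4); T=lambda a,b:(230+(a-381)/k-.4,160+b/k-.4)
for n,s,t in [('rear+y',(62,188),(652,290)),('rear-y',(192,262),(680,108)),('front-y',(270,186),(515,78)),('chan far+y',(150,105),(468,264)),('chan far-y',(283,178),(503,73)),('knob',(238,238),(660,62)),('caddy+y',(182,30),None)]:
    if t is None: continue
    X,r=tri(S(*s),T(*t)); print(n,np.round(cad(f,X)*1000,1),'z',round(X[2]*1000,1),'res',round(r*1000,1))
for z in(.033,.038): print(z,'top',[np.round(cad(f,ray('top',*T(*t),z))*1000,1).tolist() for t in[(515,78),(490,268),(680,108),(652,290)]],'rib',[np.round(cad(f,ray('top',*T(*t),z+.024))*1000,1).tolist() for t in[(575,140),(565,230),(600,145),(590,240)]])
# rows of edge profile: scene brightness along caddy x at y=0, deck level, before rear edge
im=cv2.imread('pics/s7.png').astype(int)
for y in(-20,0,20):
  print(y,[(x,im[int(round(v)),int(round(u))].tolist()) for x in range(20,40,2) for u,v in[proj('scene',[*wor(f,x/1000,y/1000),.03])]])
E
```

```text
rear+y [31.4 38.5] z 39.2 res 0.2
rear-y [ 32.7 -39.9] z 37.0 res 0.1
front-y [102.8 -39. ] z 32.3 res 2.4
chan far+y [109.4  41.9] z 34.6 res 1.0
chan far-y [109. -41.] z 34.0 res 1.2
knob [ 45.2 -56.1] z 53.8 res 0.8
0.033 top [[104.3, -40.8], [100.6, 41.1], [32.7, -40.4], [31.1, 38.4]] rib [[74.1, -16.6], [71.7, 21.3], [63.4, -16.3], [60.7, 23.6]]
0.038 top [[104.1, -40.2], [100.4, 41.4], [32.8, -39.8], [31.2, 38.7]] rib [[74.0, -16.0], [71.6, 21.7], [63.4, -15.8], [60.7, 23.9]]
-20 [(20, [148, 169, 178]), (22, [148, 169, 178]), (24, [146, 168, 178]), (26, [146, 168, 178]), (28, [137, 157, 165]), (30, [137, 157, 165]), (32, [74, 92, 106]), (34, [74, 92, 106]), (36, [67, 104, 124]), (38, [83, 129, 154])]
0 [(20, [149, 170, 177]), (22, [149, 170, 177]), (24, [149, 171, 178]), (26, [147, 168, 177]), (28, [145, 166, 173]), (30, [114, 132, 140]), (32, [91, 108, 117]), (34, [62, 92, 109]), (36, [62, 92, 109]), (38, [68, 108, 127])]
20 [(20, [146, 167, 178]), (22, [146, 167, 178]), (24, [148, 168, 177]), (26, [148, 168, 177]), (28, [135, 155, 161]), (30, [135, 155, 161]), (32, [112, 130, 137]), (34, [72, 94, 107]), (36, [72, 94, 107]), (38, [87, 138, 159])]
```

Rear corners triangulate at about 38 (up) and the front at about 32 (down), which would be a tilt, but the picks are coarse. A sub-pixel differential check will settle it: the lid's front and rear edges in both cameras, compared with the start pictures, where its top was known to be at z = 38.

Run:
```python
from h import *
from scipy.ndimage import map_coordinates
f=np.load('f.npy')
def edge(cam,file,x0,rng,ys,sign):
    im=cv2.imread(file).astype(float); y_=(im[...,2]-im[...,0])/(im.sum(2)+30)
    out=[]
    for y in ys:
        xs=np.arange(x0-rng,x0+rng,.25); uv=np.array([proj(cam,[*wor(f,x/1000,y/1000),.038]) for x in xs])
        p=map_coordinates(y_,[uv[:,1],uv[:,0]],order=1)*sign; g=np.gradient(np.convolve(np.pad(p,4,'edge'),np.ones(9)/9,'valid'))
        g=np.clip(g,0,None); i=g.argmax(); w=slice(max(0,i-8),i+9); out.append((xs[w]*g[w]).sum()/g[w].sum())
    return np.round(out,1)
ys=[-32,-28,-24,24,28,32]
for nm,st,c in(('start','0',-73),('now','7',67)):
    for e,off,sg in(('rear',-35,1),('front',35,-1)):
        for cam,l in(('top','t'),('scene','s')):
            v=edge(cam,f'pics/{l}{st}.png',c+off,10,ys,sg); print(nm,e,cam,v,'mean',round(np.median(v[:3]),1),round(np.median(v[3:]),1))
print(np.round((cad(f,ray('scene',*proj('scene',[*wor(f,.03,0),.038]),.033))-[.03,0])*1000,1))
```

```text
start rear top [-107.6 -108.  -108.3 -107.1 -107.5 -106.4] mean -108.0 -107.1
start rear scene [-108.8 -108.4 -108.5 -108.3 -108.2 -108.2] mean -108.5 -108.2
start front top [-37.  -37.6 -38.  -36.8 -37.3 -36.3] mean -37.6 -36.8
start front scene [-36.5 -36.5 -35.8 -35.9 -35.5 -36.1] mean -36.5 -35.9
now rear top [33.6 33.1 32.5 32.1 32.6 32.2] mean 33.1 32.2
now rear scene [27.8 27.6 28.3 27.6 28.  27.9] mean 27.8 27.9Traceback (most recent call last):
  File "<stdin>", line 16, in <module>
  File "<stdin>", line 8, in edge
  File "h.py", line 9, in proj
    p=bot.camera_params(cam); M=np.array(p['world_to_cam']); q=M[:3,:3]@np.array(P)+M[:3,3]
ValueError: time passes only in moves, steps and waits
```

The rear edge has dropped: the scene-minus-top gap went from -0.8 to -4.8 mm, which means 5 mm lower. Now the front edge, with the camera parameters cached.

```bash
sed -i 's/^from workcell import bot/from workcell import bot\nimport functools\ncp=functools.lru_cache(None)(lambda c: bot.camera_params(c))/; s/p=bot.camera_params(c\(am\)\?)/p=cp(c\1)/' h.py
cat > e.py <<'E'
from h import *
from scipy.ndimage import map_coordinates
f=np.load('f.npy')
def edge(cam,file,x0,rng,ys,sign,z=.038):
    im=cv2.imread(file).astype(float); y_=(im[...,2]-im[...,0])/(im.sum(2)+30); out=[]
    for y in ys:
        xs=np.arange(x0-rng,x0+rng,.25); uv=np.array([proj(cam,[*wor(f,x/1000,y/1000),z]) for x in xs])
        p=map_coordinates(y_,[uv[:,1],uv[:,0]],order=1)*sign; g=np.gradient(np.convolve(np.pad(p,4,'edge'),np.ones(9)/9,'valid'))
        g=np.clip(g,0,None); i=g.argmax(); w=slice(max(0,i-8),i+9); out.append((xs[w]*g[w]).sum()/g[w].sum())
    return np.round(out,1)
E
python3 - <<'E'
from e import *
ys=[-32,-28,-24,24,28,32]
for cam,l in(('top','t'),('scene','s')):
    print('front',cam,edge(cam,f'pics/{l}7.png',102,7,ys,-1))
# rib top: use yellow/dark? report front-edge at s6 too (arm partly near)
print('rear s6',edge('scene','pics/s6.png',30,10,ys,1))
E
```

```text
front top [102.1 101.9 102.6 101.9 102.8 102.2]
front scene [99.6 99.7 99.  99.5 99.2 99.5]
rear s6 [27.8 27.6 28.3 27.6 28.2 27.8]
```

The front edge also dropped by about 4.7 mm on both sides, and the edges give a lid length of 69.6 mm, so the lid is level and seated at x of about 67. The 60 mm contact on the rib must come from the shut fingertips' geometry. Next is the catch: I'll move outside it with the fingers shut.

jog_arm:
  plan:
    - {"turn": 0,"claw": 1,"x": 0.015,"y": -0.05,"z": 0}
    - {"turn": 0,"claw": 1,"x": 0.015,"y": -0.05,"z": 0}
    - {"turn": 0,"claw": 1,"x": 0.015,"y": -0.05,"z": 0}
    - {"turn": 0,"claw": 1,"x": 0.015,"y": -0.05,"z": 0}
    - {"turn": 0,"claw": 1,"x": 0.015,"y": -0.05,"z": 0}
    - {"turn": 0,"claw": 1,"x": 0.015,"y": -0.05,"z": 0}
    - {"turn": 0,"claw": 1,"x": 0,"y": 0,"z": 0.04}
    - {"turn": 0,"claw": 1,"x": 0,"y": 0,"z": 0.03}
    - {"turn": 0,"claw": 1,"x": 0,"y": 0,"z": 0}
    - {"turn": 0,"claw": 1,"x": 0,"y": 0,"z": 0}

```text
time: 16.15
tool_pos: [0.6615, -0.0477, 0.0987]
tcp_rot: [-3.133, 0.225, -0.002]
wrist_force: [-0.6, -0.6, 0.2]
width: 0.001
```

```bash
python3 -c "
from h import *
to(45,-88,48)"
```

```text
t16.15 caddy xyz [ 47.8 -90.6] 98.7 tooly-caddyx yaw 180.07 tilt [ 0.0012 -0.0002] F [-0.68  0.56] 0.17 w 0.001 q6 1.6
need tool xyz [-0.0027  0.0029  0.0507]
```

jog_arm:
  plan:
    - {"turn": 0,"claw": 1,"x": 0,"y": 0.003,"z": 0.025}
    - {"turn": 0,"claw": 1,"x": 0,"y": 0,"z": 0.025}
    - {"turn": 0,"claw": 1,"x": 0,"y": 0,"z": 0}
    - {"turn": 0,"claw": 1,"x": -0.005,"y": 0,"z": 0}
    - {"turn": 0,"claw": 1,"x": -0.004,"y": 0,"z": 0}
    - {"turn": 0,"claw": 1,"x": -0.003,"y": 0,"z": 0}
    - {"turn": 0,"claw": 1,"x": -0.002,"y": 0,"z": 0}
    - {"turn": 0,"claw": 1,"x": 0,"y": 0,"z": 0}

```text
time: 17.15
tool_pos: [0.6467, -0.0497, 0.0477]
tcp_rot: [-3.133, 0.227, -0.0]
wrist_force: [-0.1, 0.4, 0.3]
width: -0.0
```

```bash
python3 -c "
from h import *
to(45,-56,48)"
```

```text
t17.15 caddy xyz [ 43.8 -76.2] 47.7 tooly-caddyx yaw 180.0 tilt [ 0.0001 -0.    ] F [0.39 0.13] 0.29 w -0.0 q6 1.6
need tool xyz [-0.0202 -0.0012 -0.0003]
```

Not in contact yet. Next: small steps in, watching the force.

jog_arm:
  plan:
    - {"turn": 0,"claw": 1,"x": -0.002,"y": 0,"z": 0}
    - {"turn": 0,"claw": 1,"x": -0.002,"y": 0,"z": 0}
    - {"turn": 0,"claw": 1,"x": -0.002,"y": 0,"z": 0}

```text
time: 17.52
tool_pos: [0.6411, -0.0489, 0.0475]
tcp_rot: [3.133, -0.227, 0.001]
wrist_force: [1.1, -0.4, -1.2]
width: 0.0
```

jog_arm:
  plan:
    - {"turn": 0,"claw": 1,"x": -0.002,"y": 0,"z": 0}
    - {"turn": 0,"claw": 1,"x": -0.002,"y": 0,"z": 0}
    - {"turn": 0,"claw": 1,"x": -0.001,"y": 0,"z": 0}

```text
time: 17.9
tool_pos: [0.6358, -0.0481, 0.0476]
tcp_rot: [3.133, -0.227, 0.0]
wrist_force: [1.1, 0.3, -1.1]
width: -0.001
```

jog_arm:
  plan:
    - {"turn": 0,"claw": 1,"x": -0.002,"y": 0,"z": 0}
    - {"turn": 0,"claw": 1,"x": -0.001,"y": 0,"z": 0}

```text
time: 18.15
tool_pos: [0.6329, -0.0477, 0.0476]
tcp_rot: [3.133, -0.227, 0.0]
wrist_force: [2.1, -0.5, -1.4]
width: -0.006
```

```bash
python3 -c "
from h import *
where()"
```

```text
t18.15 caddy xyz [ 43.8 -62.2] 47.6 tooly-caddyx yaw 180.0 tilt [0.0001 0.    ] F [-0.14 -2.19] -1.36 w -0.006 q6 1.6
```

jog_arm:
  plan:
    - {"turn": 0,"claw": 1,"x": -0.0015,"y": 0,"z": 0}
    - {"turn": 0,"claw": 1,"x": -0.0015,"y": 0,"z": 0}

```text
time: 18.4
tool_pos: [0.6299, -0.0472, 0.0476]
tcp_rot: [-3.133, 0.227, -0.0]
wrist_force: [1.6, -1.1, -1.1]
width: -0.001
```

jog_arm:
  plan:
    - {"turn": 0,"claw": 1,"x": -0.001,"y": 0,"z": 0}
    - {"turn": 0,"claw": 1,"x": -0.001,"y": 0,"z": 0}

```text
time: 18.65
tool_pos: [0.6279, -0.047, 0.0476]
tcp_rot: [3.133, -0.227, 0.0]
wrist_force: [0.5, 0.2, -0.2]
width: -0.003
```

jog_arm:
  plan:
    - {"turn": 0,"claw": 1,"x": -0.001,"y": 0,"z": 0}
    - {"turn": 0,"claw": 1,"x": 0,"y": 0,"z": 0}

```text
time: 18.9
tool_pos: [0.6268, -0.0468, 0.0476]
tcp_rot: [-3.133, 0.227, 0.0]
wrist_force: [1.1, -0.6, -0.5]
width: 0.002
```

```bash
python3 -c "
from h import *
where()"
```

```text
t18.90 caddy xyz [ 43.8 -56.1] 47.6 tooly-caddyx yaw 179.99 tilt [-0.0002  0.    ] F [-0.46 -1.17] -0.53 w 0.002 q6 1.6
```

No stop yet, so I'll go on a millimetre at a time.

jog_arm:
  plan:
    - {"turn": 0,"claw": 1,"x": -0.001,"y": 0,"z": 0}
    - {"turn": 0,"claw": 1,"x": 0,"y": 0,"z": 0}

```text
time: 19.15
tool_pos: [0.6267, -0.0468, 0.0477]
tcp_rot: [3.133, -0.227, 0.002]
wrist_force: [3.5, -0.2, -1.7]
width: -0.001
```

jog_arm:
  plan:
    - {"turn": 0,"claw": 1,"x": -0.001,"y": 0,"z": 0}
    - {"turn": 0,"claw": 1,"x": 0,"y": 0,"z": 0}

```text
time: 19.4
tool_pos: [0.6266, -0.0468, 0.0478]
tcp_rot: [3.133, -0.227, 0.006]
wrist_force: [7.3, -0.6, -4.3]
width: -0.004
```

jog_arm:
  plan:
    - {"turn": 0,"claw": 1,"x": -0.001,"y": 0,"z": 0}
    - {"turn": 0,"claw": 1,"x": 0,"y": 0,"z": 0}

```text
time: 19.65
tool_pos: [0.6266, -0.0468, 0.0479]
tcp_rot: [3.133, -0.227, 0.009]
wrist_force: [8.2, -1.0, -6.9]
width: -0.0
```

It stopped hard at TCP y of about -56, exactly the expected full-in position. I'll back off, move clear and verify.

jog_arm:
  plan:
    - {"turn": 0,"claw": 1,"x": 0.005,"y": 0,"z": 0}
    - {"turn": 0,"claw": 1,"x": 0.02,"y": 0,"z": 0}
    - {"turn": 0,"claw": 1,"x": 0.02,"y": 0,"z": -0.01}
    - {"turn": 0,"claw": 1,"x": 0,"y": 0,"z": -0.06}
    - {"turn": 0,"claw": 1,"x": 0,"y": 0,"z": -0.06}
    - {"turn": 0,"claw": 1,"x": 0,"y": 0.06,"z": 0}
    - {"turn": 0,"claw": 1,"x": 0,"y": 0.06,"z": 0}
    - {"turn": 0,"claw": 1,"x": -0.03,"y": 0.06,"z": 0}
    - {"turn": 0,"claw": 1,"x": -0.03,"y": 0.06,"z": 0}
    - {"turn": 0,"claw": 1,"x": -0.03,"y": 0.06,"z": 0}

```text
time: 20.9
tool_pos: [0.542, -0.3263, 0.1772]
tcp_rot: [-3.132, 0.226, 0.003]
wrist_force: [-0.1, -0.7, 0.2]
width: 0.005
```

jog_arm:
  plan:
    - {"turn": 0,"claw": 1,"x": 0,"y": 0.03,"z": 0}
    - {"turn": 0,"claw": 1,"x": 0,"y": 0,"z": 0}

```text
time: 21.15
tool_pos: [0.5381, -0.3569, 0.1773]
tcp_rot: [-3.132, 0.232, 0.003]
wrist_force: [0.9, 0.6, -0.9]
width: 0.002
```

Run:
```python
from e import *
where()
im=snap('scene','s8')[:,:,::-1]; t=snap('top','t8')[:,:,::-1]
ys=[-32,-28,-24,24,28,32]
for e,x0,r,sg in(('rear',31,9,1),('front',102,7,-1)):
    for cam,l in(('top','t'),('scene','s')): print(e,cam,edge(cam,f'pics/{l}8.png',x0,r,ys,sg))
a=cv2.resize(im[190:250,270:340],None,fx=5.44,fy=5.44,interpolation=cv2.INTER_CUBIC)
b=cv2.resize(t[160:220,230:305],None,fx=5.44,fy=5.44,interpolation=cv2.INTER_CUBIC)
cv2.imwrite('pics/c8.png',np.hstack([a,b]));print(a.shape)
```

```text
t21.15 caddy xyz [-275.9  -12.9] 177.3 tooly-caddyx yaw 179.79 tilt [-0.0018 -0.0007] F [ 0.71 -0.81] -0.9 w 0.002 q6 1.09
rear top [31.9 32.8 32.5 32.3 32.6 32.2]
rear scene [27.7 27.4 28.2 27.4 28.  27.9]
front top [102.1 101.6 102.6 101.9 102.8 102.2]
front scene [99.6 99.3 98.8 99.5 99.3 99.7]
(326, 381, 3)
```

View pics/c8.png

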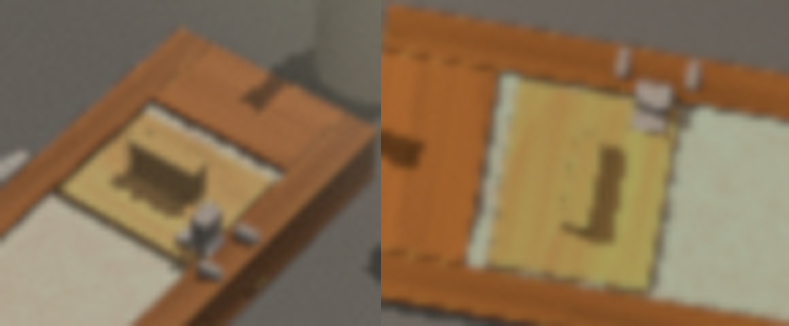

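The catch now lies over the lid's edge, with the knob at top-panel (652,95), moved in from (660,62). The lid hasn't moved and the arm is clear, so I'll hand in.

```bash
python3 -c "
from h import *
print(bot.finish_job())"
```

```text
the job is handed in; nothing more can be done
None
```

The lid is down in the pocket and the catch is fully in over its edge. I handed the job in at about 21 s; no verdict is given.

- **Lid:** I slid it by its rib, held loosely, until it met the far wall at about 5.5 N. Edges measured in both cameras against the start pictures put front and rear 4–5 mm lower, level to within about 1–2 mm. They also give a length of 69.6 mm and a centre at caddy x of about 67 mm.
- **Catch:** it slid at about 1–2 N over the seated lid. It stopped where 16 mm of travel should end, and I pushed about 8 N sideways (11 N in all) against the stop. The last picture shows the knob over the lid's edge, the lid unmoved and the arm clear.

**Checks that disagreed:**
- A downward touch on the rib met contact at z of about 60 mm, where 57 was expected for a seated lid. It reached 17.5 N before I backed off, under the 25 N limit. I put this down to the shut fingertips reaching past the TCP, but did not check it.
- A coarse corner triangulation had suggested the rear edge was still up. The finer edge comparison and the free travel of the catch both say it is seated.

I did not measure the other things on the mat at the end; I saw no contact with them.

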